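Check a sampler cap on the thread gauge and sort it

TASK

Check the loose aluminium sampler cap on the threaded plug gauge: screw it on clockwise, gently, until it is snug and will turn no farther, without forcing it. Then unscrew it and set it down, open side down as it stood, in the green tray if it went fully home on the gauge's shoulder, or in the red tray if it stopped short. Disturb nothing else.

Things in the scene. Friction and masses are not known exactly. Their poses are not given: they have to be found in the camera images.
- cap_center (a point): centre (on the axis, half-way up) of the loose aluminium screw cap, 54 mm in diameter, 48 mm tall, 0.16 kg, knurled, open side down at the start; z points up through the closed top. Lugs inside lie at its +x axis and 120 degrees either side; a black line on the top shows each
- cap_rim (a point): centre of the cap's lower rim. Inside diameter 45 mm; three round inward lugs, 6.5 mm thick, sit 8 mm above the rim and end 17 mm from the axis. From outside nobody can see if the cap is sound. A sound one turns home; a damaged one (about as frequent) has an obstruction inside near its closed end that meets the gauge's nose and stops it 5 mm above home, about 0.65 rad earlier
- gauge_shoulder (a point): on the axis of the fixed upright plug gauge, level with its shoulder: 28 mm above the worktop, 50 mm in diameter; dark round foot below, 90 mm in diameter, up to 14 mm high. A cap is home when its rim sits on the shoulder, its centre 24 mm above this point; an obstructed cap ends with its centre 29 mm above it. Snug is over 5 N between cap and gauge, over 45 N is forcing
- gauge_thread (a point): on the gauge's axis where its ridges begin at the top, 51 mm above the worktop. Brass ridges, 43 mm in diameter, on a 32 mm core: right hand (clockwise from above goes down), three starts, lead 48 mm a turn (7.64 mm per rad), play 1.6 mm axial, 0.9 mm radial. They begin at this frame's +x axis and 120 degrees either side; white lines on the foot show these angles
- gauge_nose (a point): top of the gauge's 18 mm nose, 70 mm above the worktop; a cone below it guides the lugs. Turn = cap yaw minus gauge yaw, modulo 120 degrees. A cap enters at any turn; the least turning follows from +0.3 rad, where it rests with its centre 32 mm above the shoulder. Sound caps meet the shoulder at -0.75 and are tight at -0.95; obstructed ones stop at -0.1, tight at -0.3
- tray_green_floor (a point): centre of the inner floor of the fixed round green tray (for sound caps): 110 mm across, rim 10 mm high, floor 3 mm above the worktop
- tray_red_floor (a point): centre of the inner floor of the fixed round red tray (for caps that stop short): same size as the green one. The two trays may have changed places
- jar: bystander: clear sample jar with a white lid, 62 mm across, 78 mm tall; origin at its underside
- cone: bystander: steel penetrometer cone standing on its flange, 30 mm across, 40 mm tall; origin at its underside
Mind the look-alikes: they are no part of the job. Leave any blue look-alike of the part that bears gauge_shoulder alone.

How it is judged (in metres and radians):
On the way:
1. the cap has been screwed onto the gauge as far as it goes: a sound cap fully home on the shoulder, an obstructed one down to its stop, and is snug there (over 5 N between cap and gauge) (horizontal distance between cap_center and gauge_shoulder below 0.0025 m and angle between cap_center's own z axis and vertical below 0.1 rad and contact force between cap and gauge above 5 N and (z of cap_center in the frame of gauge_shoulder below 0.0254 m or (z of cap_center in the frame of gauge_shoulder below 0.0304 m and not (x of cap_tab_c0 in the frame of cap_center above 0.0097 m)))), for 0.2 s.
At the end, for the whole second after the job is handed in: the cap stands released and at rest, closed top up (within 0.15 rad), on the floor of the green tray if it turned fully home or of the red tray if it stopped short, its axis within 30 mm of the tray's centre (where the obstruction only just grazes the nose, either tray is accepted) ((((horizontal distance between cap_center and tray_green_floor below 0.03 m and height (world z) of cap_center below 0.032 m and angle between cap_center's own z axis and vertical below 0.15 rad) and not (x of cap_tab_c0 in the frame of cap_center below 0.0068 m)) or ((horizontal distance between cap_center and tray_red_floor below 0.03 m and height (world z) of cap_center below 0.032 m and angle between cap_center's own z axis and vertical below 0.15 rad) and not (x of cap_tab_c0 in the frame of cap_center above 0.0097 m))) and linear speed of cap below 0.02 m/s); the robot touches nothing.
It fails at once if the cap is forced: more than 45 N between cap and gauge (contact force between cap and gauge above 60 N).
It fails at once if the cap is dropped or thrown: faster than 0.7 m/s while the fingers do not touch it (linear speed of cap above 0.7 m/s and contact force between cap and the fingers below 0.05 N).
It fails at once if a bystander (jar, cone) is moved by more than 30 mm (distance of any of jar, cone from where it was at the start of the episode above 0.03 m).
It also fails if it takes over 72 s, if anything falls off the work surface, if the arm or the gripper's body presses on something with over 40 N, if the wrist force passes 120 N, or if a joint passes its speed limit or range.

ROBOT

A 6-joint arm with a two-finger parallel gripper is mounted at the origin on a cart in front of the work surface, level with it; the furniture and walls round the work are solid. World frame = base frame: x ahead of the robot, y to its left, z up, the work surface at z = 0. Lengths are in mm, angles in rad, forces in N, time in s.
With the tool pointing down it reaches from about 350 to 775 mm from the base axis. Payload 7.3 kg.
Tool frame: the origin (TCP) lies on the centre line of the jaws, within the pads' length; the fingertips stand 22 mm ahead of it and the grasp point (between the pads) lies 3 mm ahead of it; z points along the fingers, y is the direction in which the jaws open and shut (so a half turn about z gives the same grasp; the last joint's range is limited). The gripper opens to 92 mm and grips with 3 to 60 N. Pads are 19 mm wide; open, the fingers measure 130 mm over their backs; the gripper's body (75 mm by 190 mm) begins 47 mm behind the grasp point.
Start: joints at [1.134, 0.342, 1.524, -0, 1.275, -0.146], TCP at [150.511, 502.98, 248.741] pointing down, gripper open.
Joint ranges: [-2.53, 2.53], [-0.77, 2.02], [0.04, 2.7], [-1, 4.14], [0.28, 2.66], [-3.11, 3.11]. Speed limits (rad/s): [2.57, 2.57, 3.14, 3.14, 3.14, 3.14].

INTERFACE

Orientations are given as [roll, pitch, yaw] about the fixed x, y, z axes, in that order (R = Rz(yaw) Ry(pitch) Rx(roll)).
In Python, from plant import get_obs, capture, bot, spot_in gives the robot as it stands.
- The arm moves only by the shell command python3 -m handwheel 'ROWS' [OPENING]. ROWS is JSON, a list of rows, each a list of 2 entries, a list of its own where there are three numbers: the shift along the world's x, y, z in mm, then the turn, a rotation vector about the world's x, y, z in rad. In form: [[[x, y, z], [wx, wy, wz]], ...]. A call has 1 to 12 rows; each row shifts and turns the commanded pose from where the row before left it; what a row does not reach is not made up. A row lasts 1/8 s, in which the tool goes at most 62.5 mm and 10.7 degrees, less where a joint would pass 70% of its speed; a pose out of reach is approached as far as the arm can. A call is refused whole if a number of a shift passes 62.5 or a number of a turn 0.188, either way. A call with a gripper value outside its range is refused whole. OPENING is the closure, from 0 (fully open) to 1 (shut), set as the call begins (- or left out, the last holds). The fingers move at their own pace and stop on an object; the grip force is fixed at half the most. Time passes only in rows, so rows that do not move let the fingers close. It gives the time, the measured TCP pose, the force and the opening at its end, in the units of the state.
- get_obs(): the state, without advancing time (a new reading comes with each control period).
- capture(name): name is "scene" or "top" or "wrist"; returns a dict with "img" (480x640x3 uint8, red, green, blue), "fx", "fy", "cx", "cy" (pixels), "k1" (the pictures are not rectified: a ray, as slopes to the right and down, at radius r is drawn at 1 + k1 r^2 times it, then the intrinsics apply), "cam_to_world" (4x4, takes a point from camera to world coordinates). Camera axes: x right, y up, looking along -z (the intrinsics and any distortion apply to the point x, -y, -z); pixel columns grow to the right and rows downward; lengths in mm; the calibration is good to about 2 mm. A picture is of the moment at which its call begins. There is no depth.
- bot.close_job(): hands the job in, once; it reports no verdict.
Trained networks look in the newest picture that a camera, given by its name, has taken for a name from the list of things; names that differ only in an ending like _2 or _b are one class to them, and where a whole thing is asked for, a point or a joint stands for the part that bears it (a point fixed in the world has none). Each returns a list of dicts, best first, with "score" (0 to 1); they miss things now and then, are a little off and sometimes report something else, mostly with a low value. They report only what shows in the picture. A call takes as long as a camera call. They do not tell look-alikes from the thing itself.
- spot_in(thing, camera): "xyz" ([x, y, z] in mm, in the coordinates of the camera as it stood for that picture, good to about 4 mm: the middle of the surface that is visible of it).
The state is a dict: "time": time; "joint_positions": joint angles; "dq": joint speeds; "tau": joint torques, N m; "tool_pos": TCP position; "tcp_rot": TCP orientation; "contact_force": force on the tool from outside, world axes, zero at the start; "moment": the same for the moment, N m; "grip_width": finger opening in mm.
Only numpy, scipy, OpenCV 4.12 (cv2) and the standard library are available. Lean on these libraries where they do the work, as an engineer would, in place of code of your own. Each camera call takes 0.05 s, during which the arm holds its last target. There are 200 camera calls.

## Working session

There is one attempt and no reset: what is moved stays moved. The work goes in short steps, Python scripts to look and compute and a shell command to move; the robot and the scene stay as the last step left them, time stands still between calls to the robot, and variables do not carry over. Pictures are saved under pics/ and viewed, about 8 in all and at most 12, crops included, and the job is handed in when it is done.

```bash
mkdir -p pics; ls; cat > h.py <<'E'
import numpy as np, cv2, json
from plant import get_obs, capture, bot, spot_in
def save(c,name): cv2.imwrite('pics/'+name,cv2.cvtColor(c['img'],cv2.COLOR_RGB2BGR))
def w(c,xyz): return (np.array(c['cam_to_world'])@np.r_[xyz,1])[:3]
def ray(c,u,v,z):
    K=np.array([[c['fx'],0,c['cx']],[0,c['fy'],c['cy']],[0,0,1.]])
    x,y=cv2.undistortPoints(np.array([[[u,v]]],float),K,np.array([c['k1'],0,0,0.]))[0,0]
    T=np.array(c['cam_to_world']); d=T[:3,:3]@[x,-y,-1]; o=T[:3,3]
    return o+d*(z-o[2])/d[2]
def proj(c,p):
    T=np.array(c['cam_to_world']); q=T[:3,:3].T@(np.array(p)-T[:3,3]); x,y=q[0]/-q[2],-q[1]/-q[2]
    s=1+c['k1']*(x*x+y*y); return np.array([c['fx']*x*s+c['cx'],c['fy']*y*s+c['cy']])
E
python3 - <<'E'
from h import *
o=get_obs();print(o['time'],o['tool_pos'],o['tcp_rot'],o['contact_force'],o['grip_width'])
for n in ['top','scene']:
    c=capture(n);save(c,n+'0.png');print(n,c['fx'],c['k1'],np.round(c['cam_to_world'],2).tolist())
    for t in ['cap_center','gauge_shoulder','tray_green_floor','tray_red_floor','jar','cone']:
        for r in spot_in(t,n):
            p=w(c,r['xyz']);print(t,round(r['score'],2),p.round(0),proj(c,p).round(0))
E
```

```text
pics
0.0 [150.34227002 502.61763743 248.04714094] [-3.14006823e+00 -1.97164091e-04  2.85080265e+00] [ 0.45544735 -0.25648638  0.30437651] 91.92913339410504
top 578.005925956296 -0.11126029324081095 [[0.0, 0.99, -0.17, 322.7], [-1.0, -0.0, -0.02, 255.58], [-0.02, 0.17, 0.99, 1306.18], [0.0, 0.0, 0.0, 1.0]]
cap_center 0.92 [389. 250.  43.] [333. 310.]
gauge_shoulder 0.93 [796.  69.  12.] [410. 137.]
gauge_shoulder 0.77 [280. 362.  13.] [283. 360.]
gauge_shoulder 0.74 [421.  94.  14.] [403. 296.]
tray_green_floor 0.8 [592. 336.   3.] [296. 223.]
tray_green_floor 0.25 [420.  94.  11.] [403. 297.]
tray_red_floor 0.85 [431. 379.   2.] [276. 292.]
jar 0.9 [582. 464.  80.] [235. 220.]
scene 528.2857274961088 -0.043106144702058175 [[0.54, 0.58, -0.61, -50.2], [-0.84, 0.36, -0.4, -139.34], [-0.01, 0.73, 0.68, 757.94], [0.0, 0.0, 0.0, 1.0]]
cap_center 0.87 [380. 242.  43.] [285. 322.]
cap_center 0.73 [413.  82.  14.] [375. 360.]
cap_center 0.19 [674. -18.  16.] [489. 285.]
gauge_shoulder 0.77 [271. 354.  14.] [196. 347.]
gauge_shoulder 0.63 [786.  63.  15.] [472. 236.]
gauge_shoulder 0.63 [382. 242.  49.] [286. 319.]
gauge_shoulder 0.58 [408.  80.  16.] [375. 362.]
tray_green_floor 0.61 [594. 338.   1.] [311. 246.]
tray_red_floor 0.56 [429. 376.   4.] [246. 287.]
jar 0.94 [576. 454.  60.] [259. 210.]
cone 0.75 [674. -19.  14.] [490. 286.]
```

View pics/top0.png

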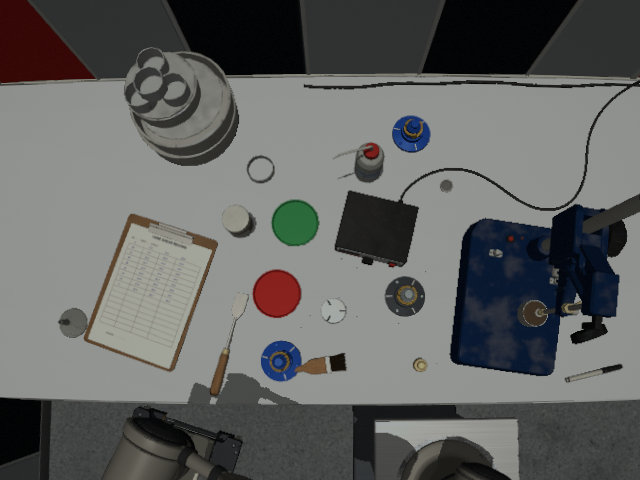

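Candidates for the gauge: dark foot (405,296), and blue look-alikes at (411,133) and (282,361). I choose the dark one. The cap is the white disc with black lines at (333,311). The green tray is at (296,223) and the red at (277,293). I'll check with one close crop.

```bash
python3 - <<'E'
import cv2
i=cv2.imread('pics/top0.png')[262:342,310:430]
cv2.imwrite('pics/crop0.png',cv2.resize(i,None,fx=6.6,fy=6.6,interpolation=cv2.INTER_CUBIC))
E
```

```text
(no output)
```

View pics/crop0.png

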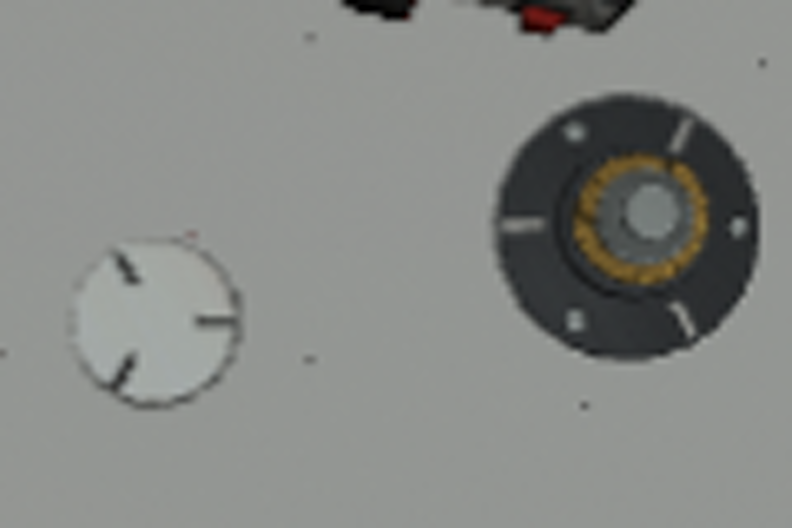

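The crop confirms the cap, a white disc at crop (156,322) with three black lines, one pointing to image right. It also confirms the dark-footed gauge with its foot at (628,226), nose at (653,212) and white lines at left, upper right and lower right.

```bash
python3 - <<'E'
from h import *
c=capture('top'); f=lambda u,v,z: ray(c,310+u/6.6-.4,262+v/6.6-.4,z)
def yaw(a,b): d=b-a; return np.degrees(np.arctan2(d[1],d[0])).round(1)
cap=f(156,322,48); print('cap',cap,[yaw(cap,f(*p,48)) for p in [(218,321),(126,267),(123,372)]])
g=f(628,226,10); print('gauge',g,f(653,212,70),[yaw(g,f(*p,10)) for p in [(523,225),(682,134),(683,322)]])
hsv=cv2.cvtColor(c['img'],cv2.COLOR_RGB2HSV)
for n,(u,v),h in [('green',(296,223),(45,85)),('red',(277,293),(170,10))]:
    H=hsv[...,0]; m=((H>h[0])&(H<h[1]) if h[0]<h[1] else (H>h[0])|(H<h[1]))&(hsv[...,1]>100)
    k=np.zeros_like(m);k[v-35:v+35,u-35:u+35]=1;m&=k
    ct=max(cv2.findContours(m.astype('uint8'),0,1)[0],key=cv2.contourArea);(x,y),r=cv2.minEnclosingCircle(ct)
    print(n,(x,y),r,ray(c,x,y,8))
wc=capture('wrist');save(wc,'w0.png');T=np.array(wc['cam_to_world']);print(wc['fx'],T.round(2).tolist())
E
```

```text
cap [388.29187375 250.12085195  48.        ] [np.float64(-89.1), np.float64(28.6), np.float64(146.4)]
gauge [422.43229429  89.54684713  10.        ] [422.32696346  89.01650326  70.        ] [np.float64(89.3), np.float64(-31.4), np.float64(-151.1)]
green (294.8224182128906, 222.7372283935547) 23.30897331237793 [590.62489055 337.54106521   8.        ]
red (276.24725341796875, 293.3132019042969) 24.210834503173828 [428.63010777 378.13049711   8.        ]
372.3387546130241 [[0.29, -0.92, -0.26, 79.87], [0.96, 0.28, 0.08, 523.82], [0.0, -0.27, 0.96, 385.74], [0.0, 0.0, 0.0, 1.0]]
```

```bash
python3 -m handwheel '[[[40,-42,-16],[0,0,0]],[[40,-42,-16],[0,0,0]],[[40,-42,-16],[0,0,0]],[[40,-42,-16],[0,0,0]],[[40,-42,-16],[0,0,0]],[[38,-42,-18],[0,0,0]],[[0,0,0],[0,0,0]],[[0,0,0],[0,0,0]]]' 0
python3 - <<'E'
from h import *
c=capture('wrist');save(c,'w1.png');print(get_obs()['tool_pos'],get_obs()['tcp_rot'],proj(c,[388.3,250.1,48]))
for r in spot_in('cap_center','wrist'): print(r['score'],w(c,r['xyz']))
E
```

```text
time: 1.8
tool_pos: [388.4, 251.1, 150.9]
tcp_rot: [3.141, -0.0, 2.85]
contact_force: [0.2, -1.0, 0.5]
grip_width: 91.8
[388.10481832 251.67363118 151.0658263 ] [3.14101173e+00 7.44596698e-05 2.85129267e+00] [315.62586678 253.17912737]
0.61 [384.84847522 251.19594127  50.91390644]
```

View pics/w1.png

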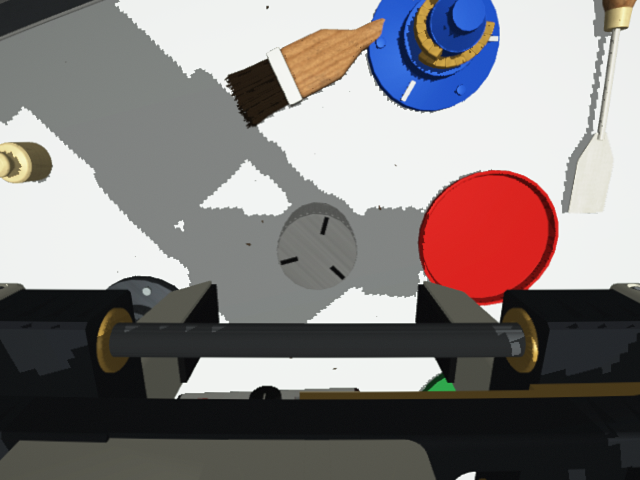

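The cap is at pixel (317,251), about 1 mm from the prediction (315.6,253), so the TCP is already centred. Descend and grip.

```bash
python3 -m handwheel '[[[0,0,-30],[0,0,0]],[[0,0,-35],[0,0,0]],[[0,0,-30],[0,0,0]],[[0,0,-20],[0,0,0]],[[0,0,0],[0,0,0]]]' 0 && python3 -m handwheel '[[[0,0,0],[0,0,0]],[[0,0,0],[0,0,0]],[[0,0,0],[0,0,0]],[[0,0,0],[0,0,0]],[[0,0,0],[0,0,0]],[[0,0,0],[0,0,0]],[[0,0,0],[0,0,0]],[[0,0,0],[0,0,0]]]' 1
```

```text
time: 2.52
tool_pos: [387.1, 251.8, 35.1]
tcp_rot: [-3.14, -0.002, 2.853]
contact_force: [-0.7, 0.2, -0.2]
grip_width: 91.9
time: 3.52
tool_pos: [388.7, 251.0, 36.0]
tcp_rot: [3.141, 0.0, 2.851]
contact_force: [-0.7, -0.4, 6.0]
grip_width: 53.8
```

```bash
python3 -m handwheel '[[[0,0,10],[0,0,0]],[[0,0,34],[0,0,0]],[[0,0,40],[0,0,0]],[[8,-30,40],[0,0,-0.1]],[[10,-36,0],[0,0,-0.12]],[[12,-40,0],[0,0,-0.14]],[[12,-40,0],[0,0,-0.14]],[[12,-37,0],[0,0,-0.14]],[[10,-30,0],[0,0,-0.1]],[[0,0,0],[0,0,0]],[[0,0,0],[0,0,0]]]' 
python3 - <<'E'
from h import *
c=capture('wrist');save(c,'w2.png');o=get_obs();print(o['tool_pos'],o['tcp_rot'],o['contact_force'],o['joint_positions'],proj(c,[422.4,89.2,70]),proj(c,[422.4,89.2,14]),proj(c,np.array(o['tool_pos'])+[0,0,12]))
for r in spot_in('gauge_shoulder','wrist'): print(r['score'],w(c,r['xyz']))
E
```

```text
time: 4.9
tool_pos: [452.0, 38.3, 159.7]
tcp_rot: [-3.141, -0.001, 2.111]
contact_force: [0.3, -0.4, -1.7]
grip_width: 53.6
[451.97282681  38.63412613 159.6974743 ] [-3.14120281e+00 -6.41179688e-04  2.11213388e+00] [ 0.5542357  -0.0085475  -1.13018053] [-8.41505801e-02  3.14560453e-01  1.84158368e+00  3.49610634e-04
  9.86139994e-01 -6.25681315e-01] [319.5851125  164.62628961] [319.06790671 159.79971636] [319.42847595 340.58971854]
0.64 [417.60438386  92.31468377  19.05904054]
```

View pics/w2.png

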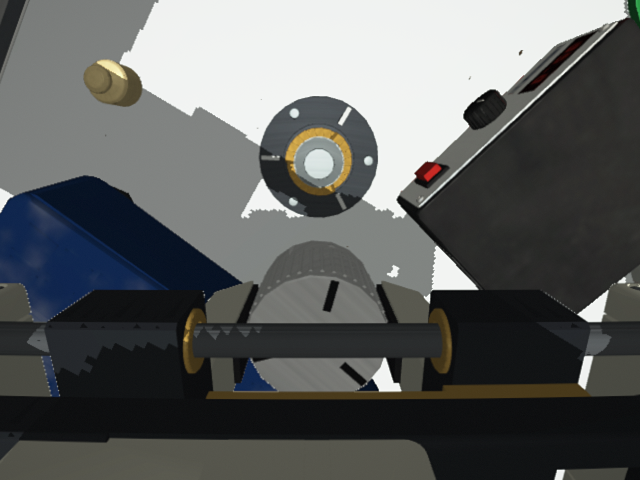

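The gauge is seen at (319,162), within about 1–2 mm of the prediction, and the cap is held with its lines at (330,296), (265,356) and (352,373). I'll look closer to fix the cap's offset in the hand relative to the gauge.

```bash
python3 - <<'E'
import cv2
i=cv2.imread('pics/w2.png')
a=cv2.resize(i[85:230,245:390],(580,580),interpolation=cv2.INTER_CUBIC)
b=cv2.resize(i[235:400,235:400],(580,580),interpolation=cv2.INTER_CUBIC)
cv2.imwrite('pics/crop1.png',cv2.resize(cv2.hconcat([a,b]),(800,400)))
E
```

```text
(no output)
```

View pics/crop1.png

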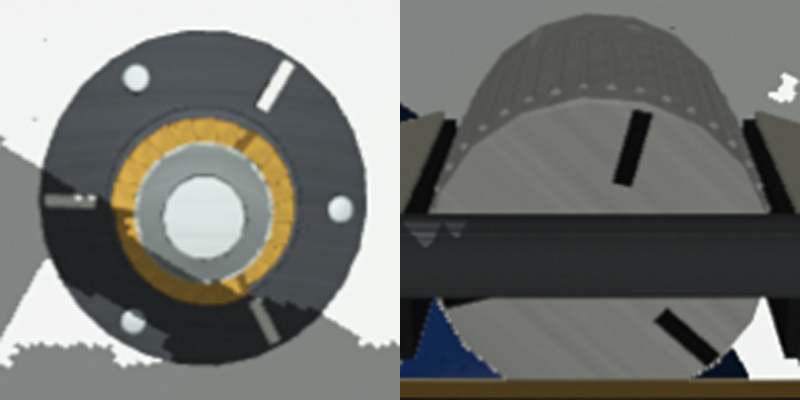

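```bash
python3 - <<'E'
from h import *
from scipy.optimize import least_squares
c=capture('wrist');o=get_obs();t=np.array([452,38.3,159.7]);yaw=2.111;ex=np.array([np.cos(yaw),np.sin(yaw)])
f=lambda u,v,z:ray(c,235+(u-400)*.4125,235+v*.4125,z)
pts=[(588,97),(437,192),(763,190),(500,377),(468,345),(692,378),(757,305),(640,101),(520,115)]
def res(p): return [np.hypot(*(f(u,v,t[2]+12)[:2]-p))-27 for u,v in pts]
s=least_squares(res,t[:2]);d=s.x-t[:2];print('disc offset',d,'along x,y tool',d@ex,d@[ex[1],-ex[0]],np.round(s.fun,2))
L=[(642,110),(623,186)],[(663,315),(712,358)]
for a,b in L:
    A,B=f(*a,t[2]+12)-f(*b,t[2]+12),0; A=A*(1 if a[1]<200 else -1); print('line yaw',np.degrees(np.arctan2(A[1],A[0])))
g=lambda u,v,z:ray(c,245+u*.3625,85+v*.3625,z)
print('nose',g(204,218,70),'foot',g(203,198,12))
F=g(203,198,12)
for a,b in [((292,65),(263,108)),((47,201),(95,201)),((275,342),(253,300))]:
    A=g(*a,12)-g(*b,12);print('gauge yaw',np.degrees(np.arctan2(A[1],A[0])))
E
```

```text
disc offset [-0.50353913  0.06470527] along x,y tool 0.3144670403812076 -0.39855853242080513 [-0.29  0.18  0.45  0.18 -0.62 -0.31 -0.64 -0.29 -0.43]
line yaw 108.56821819062706
line yaw -13.746837380345083
nose [421.90561888  89.72678262  70.        ] foot [421.04376867  91.24253173  12.        ]
gauge yaw 86.52224805940033
gauge yaw -149.09494364366108
gauge yaw -30.75194744080214
```

```bash
python3 -m handwheel '[[[-10,17,0],[0,0,0]],[[-10,18,0],[0,0,0]],[[-10,17,0],[0,0,0]],[[0,0,-15],[0,0,0]],[[0,0,-15],[0,0,0]],[[0,0,-15],[0,0,0]],[[0,0,-5],[0,0,0]],[[0,0,0],[0,0,0]]]' && python3 -m handwheel '[[[0,0,-6],[0,0,0]],[[0,0,-6],[0,0,0]],[[0,0,-5],[0,0,0]],[[0,0,-4],[0,0,0]],[[0,0,-3],[0,0,0]],[[0,0,-2],[0,0,0]],[[0,0,0],[0,0,0]]]'
```

```text
time: 6.05
tool_pos: [422.1, 90.6, 109.8]
tcp_rot: [-3.141, -0.0, 2.112]
contact_force: [-0.2, -0.4, -1.1]
grip_width: 53.1
time: 6.92
tool_pos: [422.5, 90.0, 83.7]
tcp_rot: [-3.142, -0.0, 2.111]
contact_force: [0.1, 0.8, -2.6]
grip_width: 53.6
```

```bash
python3 -m handwheel '[[[0,0,-2],[0,0,0]],[[0,0,-2],[0,0,0]],[[0,0,-2],[0,0,0]],[[0,0,0],[0,0,0]]]' && python3 -m handwheel '[[[0,0,-1.5],[0,0,0]],[[0,0,-1.5],[0,0,0]],[[0,0,0],[0,0,0]]]'
```

```text
time: 7.42
tool_pos: [422.4, 90.0, 77.6]
tcp_rot: [-3.141, -0.0, 2.111]
contact_force: [0.7, 0.4, -2.1]
grip_width: 53.7
time: 7.8
tool_pos: [422.4, 90.0, 74.6]
tcp_rot: [-3.141, -0.0, 2.111]
contact_force: [1.1, 0.5, -1.7]
grip_width: 53.5
```

```bash
python3 -m handwheel '[[[0,0,-1],[0,0,0]],[[0,0,-0.5],[0,0,0]],[[0,0,0],[0,0,0]]]' && python3 -m handwheel '[[[0,0,-0.7],[0,0,0]],[[0,0,0],[0,0,0]]]'&& python3 -m handwheel '[[[0,0,-0.6],[0,0,0]],[[0,0,0],[0,0,0]]]'
```

```text
time: 8.18
tool_pos: [422.5, 90.0, 73.2]
tcp_rot: [3.142, 0.0, 2.111]
contact_force: [-0.4, 0.2, -2.8]
grip_width: 53.6
time: 8.43
tool_pos: [422.5, 90.0, 72.5]
tcp_rot: [3.142, -0.0, 2.111]
contact_force: [-1.2, -0.3, -2.1]
grip_width: 53.5
time: 8.68
tool_pos: [422.5, 90.0, 72.0]
tcp_rot: [3.141, 0.0, 2.111]
contact_force: [-0.4, 0.9, -0.4]
grip_width: 53.5
```

```bash
python3 -m handwheel '[[[0,0,0],[0,0,-0.05]],[[0,0,-0.4],[0,0,-0.05]],[[0,0,-0.4],[0,0,-0.05]],[[0,0,0],[0,0,0]]]' && python3 -m handwheel '[[[0,0,-0.4],[0,0,-0.05]],[[0,0,-0.4],[0,0,-0.05]],[[0,0,0],[0,0,0]]]'
```

```text
time: 9.18
tool_pos: [422.5, 90.0, 71.1]
tcp_rot: [3.142, -0.0, 1.961]
contact_force: [-0.2, -0.2, -2.0]
grip_width: 53.7
time: 9.55
tool_pos: [422.5, 90.0, 70.3]
tcp_rot: [3.142, -0.0, 1.862]
contact_force: [-0.1, -0.8, -1.2]
grip_width: 53.6
```

```bash
cat > s.py <<'E'
from h import *
o=get_obs();print('z %.2f yaw %.3f F %s M %s'%(o['tool_pos'][2],o['tcp_rot'][2],np.round(o['contact_force'],1),np.round(o['moment'],2)))
E
python3 s.py; python3 -m handwheel '[[[0,0,-0.4],[0,0,-0.05]],[[0,0,-0.4],[0,0,-0.05]],[[0,0,0],[0,0,0]]]' && python3 s.py && python3 -m handwheel '[[[0,0,-0.4],[0,0,-0.05]],[[0,0,0],[0,0,0]]]'; python3 s.py
```

```text
z 70.32 yaw 1.862 F [-0.1 -0.8 -1.2] M [-0.04  0.    0.03]
time: 9.93
tool_pos: [422.5, 90.0, 69.5]
tcp_rot: [3.142, 0.0, 1.763]
contact_force: [-0.1, -0.1, -2.0]
grip_width: 53.5
z 69.55 yaw 1.763 F [-0.1 -0.1 -2. ] M [-0.05  0.07 -0.04]
time: 10.18
tool_pos: [422.5, 90.0, 69.2]
tcp_rot: [3.141, 0.0, 1.713]
contact_force: [0.0, 0.5, -2.2]
grip_width: 53.8
z 69.17 yaw 1.713 F [ 0.   0.5 -2.2] M [-0.09  0.05  0.05]
```

```bash
for i in 1; do python3 -m handwheel '[[[0,0,-0.4],[0,0,-0.05]],[[0,0,0],[0,0,0]]]' >/dev/null; python3 s.py;done;  python3 -m handwheel '[[[0,0,-0.4],[0,0,-0.05]],[[0,0,0],[0,0,0]]]'>/dev/null; python3 s.py
```

```text
z 68.75 yaw 1.663 F [-0.1 -0.9 -2.4] M [-0.04  0.05 -0.06]
z 68.36 yaw 1.613 F [-0.2  0.5 -1.1] M [-0.15  0.05 -0.02]
```

```bash
python3 -m handwheel '[[[0,0,-0.4],[0,0,-0.05]],[[0,0,0],[0,0,0]]]' >/dev/null; python3 s.py;  python3 -m handwheel '[[[0,0,-0.4],[0,0,-0.05]],[[0,0,0],[0,0,0]]]'>/dev/null; python3 s.py
```

```text
z 67.93 yaw 1.563 F [ 0.1 -0.6 -1.5] M [-0.11  0.07 -0.05]
z 67.54 yaw 1.513 F [ 0.1 -0.5 -2. ] M [-0.11  0.06 -0.05]
```

```bash
python3 -m handwheel '[[[0,0,-0.4],[0,0,-0.05]],[[0,0,-0.4],[0,0,-0.05]],[[0,0,0],[0,0,0]]]' >/dev/null; python3 s.py;  python3 -m handwheel '[[[0,0,-0.4],[0,0,-0.05]],[[0,0,-0.4],[0,0,-0.05]],[[0,0,0],[0,0,0]]]'>/dev/null; python3 s.py; python3 -m handwheel '[[[0,0,-0.4],[0,0,-0.05]],[[0,0,-0.4],[0,0,-0.05]],[[0,0,0],[0,0,0]]]'>/dev/null; python3 s.py
```

```text
z 66.76 yaw 1.413 F [ 0.2 -1.1 -2. ] M [-0.12  0.02 -0.03]
z 65.94 yaw 1.313 F [ 0.   0.3 -2.1] M [-0.11  0.12 -0.02]
z 65.13 yaw 1.213 F [-0.2  0.8 -2.4] M [-0.11  0.1   0.03]
```

```bash
python3 -m handwheel '[[[0,0,-0.4],[0,0,-0.05]],[[0,0,0],[0,0,0]]]' >/dev/null; python3 s.py;  python3 -m handwheel '[[[0,0,-0.3],[0,0,-0.04]],[[0,0,0],[0,0,0]]]'>/dev/null; python3 s.py; python3 -m handwheel '[[[0,0,-0.3],[0,0,-0.04]],[[0,0,0],[0,0,0]]]'>/dev/null; python3 s.py
```

```text
z 64.75 yaw 1.163 F [ 0.6 -0.2 -1.4] M [-0.18  0.12 -0.01]
z 64.46 yaw 1.123 F [-0.2 -0.2 -1.6] M [-0.1   0.1   0.01]
z 64.13 yaw 1.083 F [-0.4 -0.5 -2.2] M [-0.07  0.06 -0.03]
```

```bash
python3 -m handwheel '[[[0,0,-0.2],[0,0,-0.04]],[[0,0,0],[0,0,0]]]' >/dev/null; python3 s.py;  python3 -m handwheel '[[[0,0,-0.2],[0,0,-0.03]],[[0,0,0],[0,0,0]]]'>/dev/null; python3 s.py; python3 -m handwheel '[[[0,0,-0.2],[0,0,-0.03]],[[0,0,0],[0,0,0]]]'>/dev/null; python3 s.py
```

```text
z 64.06 yaw 1.043 F [ 0.3  0.2 -1.8] M [-0.17  0.08 -0.04]
z 64.00 yaw 1.011 F [-0.6 -0.2  2.7] M [-0.16  0.13 -0.09]
z 63.98 yaw 0.980 F [ 0.3 -0.5  6.3] M [-0.2   0.2   0.02]
```

```bash
for i in 1; do python3 -m handwheel '[[[0,0,0],[0,0,-0.03]],[[0,0,0],[0,0,0]]]' >/dev/null; python3 s.py;done;  python3 -m handwheel '[[[0,0,0],[0,0,-0.03]],[[0,0,0],[0,0,0]]]'>/dev/null; python3 s.py
```

```text
z 63.98 yaw 0.950 F [ 0.4 -0.3  5.3] M [-0.18  0.07  0.03]
z 63.98 yaw 0.920 F [ 0.4 -0.5  4.6] M [-0.21  0.15 -0.07]
```

```bash
 python3 -m handwheel '[[[0,0,0],[0,0,-0.02]],[[0,0,0],[0,0,0]]]'>/dev/null; python3 s.py
```

```text
z 63.99 yaw 0.900 F [ 0.4 -0.2  5.1] M [-0.14  0.1   0.01]
```

```bash
 python3 -m handwheel '[[[0,0,0],[0,0,-0.02]],[[0,0,0],[0,0,0]]]'>/dev/null; python3 s.py;  python3 -m handwheel '[[[0,0,0],[0,0,-0.02]],[[0,0,0],[0,0,0]]]'>/dev/null; python3 s.py
```

```text
z 63.99 yaw 0.880 F [-0.1 -0.5  4.6] M [-0.25  0.11  0.  ]
z 64.00 yaw 0.860 F [ 1.1 -0.1  5. ] M [-0.21  0.12 -0.01]
```

```bash
 python3 -m handwheel '[[[0,0,0],[0,0,-0.015]],[[0,0,0],[0,0,0]]]'>/dev/null; python3 s.py
```

```text
z 63.98 yaw 0.845 F [-0.1  0.   4.7] M [-0.21  0.15  0.08]
```

```bash
 python3 -m handwheel '[[[0,0,0],[0,0,-0.015]],[[0,0,0],[0,0,0]]]'>/dev/null; python3 s.py
```

```text
z 63.98 yaw 0.830 F [ 0.5 -1.   5.8] M [-0.28  0.1   0.07]
```

```bash
 python3 -m handwheel '[[[0,0,0],[0,0,-0.01]],[[0,0,0],[0,0,0]]]'>/dev/null; python3 s.py;python3 -m handwheel '[[[0,0,0],[0,0,-0.01]],[[0,0,0],[0,0,0]]]'>/dev/null; python3 s.py
```

```text
z 63.98 yaw 0.821 F [ 0.4 -0.6  5.5] M [-0.29  0.16  0.1 ]
z 63.98 yaw 0.811 F [ 0.8 -1.5  5.5] M [-0.33  0.16  0.12]
```

```bash
 python3 -m handwheel '[[[0,0,0],[0,0,-0.01]],[[0,0,0],[0,0,0]]]'>/dev/null; python3 s.py
```

```text
z 63.96 yaw 0.801 F [-0.4 -2.2  5.1] M [-0.34  0.14  0.19]
```

Mz is climbing and the axial press is about 7 N at z 63.98, so the cap centre is 24 mm above the shoulder: snug and fully home. Hold, then unscrew.

```bash
 python3 -m handwheel '[[[0,0,0],[0,0,0]],[[0,0,0],[0,0,0]],[[0,0,0],[0,0,0]]]'>/dev/null; python3 s.py; python3 -m handwheel '[[[0,0,0.1],[0,0,0.05]],[[0,0,0.2],[0,0,0.05]],[[0,0,0.3],[0,0,0.06]],[[0,0,0],[0,0,0]]]'; python3 s.py
```

```text
z 63.96 yaw 0.801 F [ 0.1 -1.5  5.2] M [-0.4   0.17  0.12]
time: 17.18
tool_pos: [422.4, 90.0, 64.0]
tcp_rot: [-3.141, 0.0, 0.96]
contact_force: [-0.6, 0.0, -0.2]
grip_width: 53.8
z 64.03 yaw 0.960 F [-0.6  0.  -0.2] M [-0.08  0.15  0.02]
```

```bash
python3 -m handwheel '[[[0,0,0.5],[0,0,0.05]],[[0,0,0.6],[0,0,0.08]],[[0,0,0.6],[0,0,0.08]],[[0,0,0],[0,0,0]]]'>/dev/null; python3 s.py;  python3 -m handwheel '[[[0,0,0.6],[0,0,0.08]],[[0,0,0.6],[0,0,0.08]],[[0,0,0.6],[0,0,0.08]],[[0,0,0],[0,0,0]]]' >/dev/null; python3 s.py
```

```text
z 65.61 yaw 1.169 F [ 0.4  0.2 -1.5] M [-0.11  0.07 -0.02]
z 67.50 yaw 1.408 F [-0.2  0.8 -2.3] M [-0.08  0.09 -0.02]
```

```bash
python3 -m handwheel '[[[0,0,0.6],[0,0,0.08]],[[0,0,0.6],[0,0,0.08]],[[0,0,0.6],[0,0,0.08]],[[0,0,0.6],[0,0,0.08]],[[0,0,0],[0,0,0]]]'>/dev/null; python3 s.py;  python3 -m handwheel '[[[0,0,0.6],[0,0,0.08]],[[0,0,0.6],[0,0,0.08]],[[0,0,0.6],[0,0,0.08]],[[0,0,0.6],[0,0,0.08]],[[0,0,0.6],[0,0,0.08]],[[0,0,0],[0,0,0]]]' >/dev/null; python3 s.py; python3 -m handwheel '[[[0,0,1],[0,0,0]],[[0,0,1],[0,0,0]],[[0,0,0],[0,0,0]]]'>/dev/null; python3 s.py
```

```text
z 69.95 yaw 1.727 F [-0.2 -0.8 -1.7] M [-0.08  0.04 -0.02]
z 73.00 yaw 2.127 F [-1.  -0.6 -1.3] M [-0.11 -0.02 -0.01]
z 75.13 yaw 2.130 F [-0.3  1.2 -1.9] M [-0.04 -0.04  0.03]
```

```bash
python3 -m handwheel '[[[0,0,15],[0,0,0]],[[0,0,35],[0,0,0]],[[0,0,35],[0,0,0]],[[20,30,0],[0,0,-0.09]],[[28,41,0],[0,0,-0.1]],[[30,44,0],[0,0,-0.1]],[[30,44,0],[0,0,-0.1]],[[30,44,0],[0,0,-0.1]],[[20,29,0],[0,0,-0.07]],[[10,15,0],[0,0,0]],[[0,0,0],[0,0,0]],[[0,0,0],[0,0,0]]]'; python3 s.py
python3 - <<'E'
from h import *
c=capture('wrist');save(c,'w3.png')
E
```

```text
time: 21.42
tool_pos: [590.0, 336.3, 159.6]
tcp_rot: [-3.14, 0.001, 1.57]
contact_force: [-0.2, -0.4, -2.1]
grip_width: 53.6
z 159.61 yaw 1.570 F [-0.2 -0.4 -2.1] M [-0.09  0.05 -0.03]
```

View pics/w3.png

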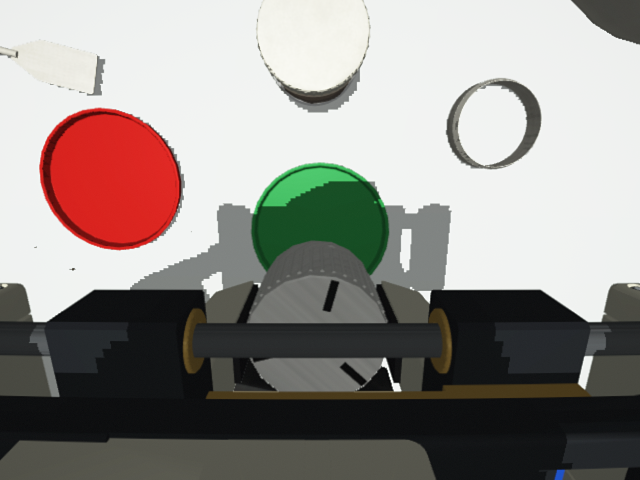

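The cap sits in the hand as before and the green tray is straight below it at (320,230), with the jar at (313,45) clear. Lower.

```bash
python3 -m handwheel '[[[0,0,-25],[0,0,0]],[[0,0,-30],[0,0,0]],[[0,0,-30],[0,0,0]],[[0,0,-20],[0,0,0]],[[0,0,-10],[0,0,0]],[[0,0,-3],[0,0,0]],[[0,0,0],[0,0,0]]]'>/dev/null; python3 s.py; python3 -m handwheel '[[[0,0,-1.5],[0,0,0]],[[0,0,0],[0,0,0]]]'>/dev/null; python3 s.py; python3 -m handwheel '[[[0,0,-0.7],[0,0,0]],[[0,0,0],[0,0,0]]]'>/dev/null; python3 s.py
```

```text
z 42.84 yaw 1.571 F [ 0.3  0.1 -0.6] M [-0.13  0.   -0.09]
z 41.01 yaw 1.571 F [-0.7 -0.1 -1.2] M [-0.12  0.07 -0.01]
z 39.85 yaw 1.571 F [ 1.   0.7 -2.5] M [-0.05  0.08 -0.  ]
```

```bash
python3 -m handwheel '[[[0,0,-0.5],[0,0,0]],[[0,0,0],[0,0,0]]]'>/dev/null; python3 s.py; python3 -m handwheel '[[[0,0,-0.3],[0,0,0]],[[0,0,0],[0,0,0]]]'>/dev/null; python3 s.py; python3 -m handwheel '[[[0,0,-0.3],[0,0,0]],[[0,0,0],[0,0,0]]]'>/dev/null; python3 s.py
```

```text
z 39.27 yaw 1.571 F [ 0.1  0.4 -1.7] M [-0.08  0.07 -0.01]
z 39.12 yaw 1.571 F [-0.4 -0.3 -1.5] M [-0.14  0.05 -0.  ]
z 39.10 yaw 1.571 F [-1.4 -0.3  2.7] M [-0.21  0.31 -0.02]
```

Touchdown at 39.1. Release, rise and check.

```bash
python3 -m handwheel '[[[0,0,0],[0,0,0]],[[0,0,0],[0,0,0]],[[0,0,0],[0,0,0]],[[0,0,0],[0,0,0]],[[0,0,0],[0,0,0]],[[0,0,0],[0,0,0]],[[0,0,0],[0,0,0]]]' 0; python3 -m handwheel '[[[0,0,10],[0,0,0]],[[0,0,30],[0,0,0]],[[0,0,40],[0,0,0]],[[0,0,40],[0,0,0]],[[-60,-60,20],[0,0,0]],[[-60,-60,0],[0,0,0]],[[-50,-60,0],[0,0,0]],[[0,0,0],[0,0,0]],[[0,0,0],[0,0,0]]]'
python3 - <<'E'
from h import *
c=capture('top');save(c,'top1.png')
for t in ['cap_center','jar','cone']:
  for r in spot_in(t,'top'): print(t,r['score'],w(c,r['xyz']).round(0))
cv2.imwrite('pics/c2.png',cv2.resize(cv2.imread('pics/top1.png')[150:350,200:460],None,fx=3,fy=3))
E
```

```text
time: 24.48
tool_pos: [590.5, 337.0, 38.7]
tcp_rot: [3.141, 0.0, 1.571]
contact_force: [0.5, 0.4, -1.3]
grip_width: 91.8
time: 25.6
tool_pos: [464.5, 202.0, 174.4]
tcp_rot: [3.138, -0.001, 1.57]
contact_force: [0.4, 0.1, 0.6]
grip_width: 91.9
cap_center 0.87 [589. 339.  49.]
jar 0.91 [580. 462.  84.]
cone 0.71 [678. -14.  12.]
```

View pics/c2.png

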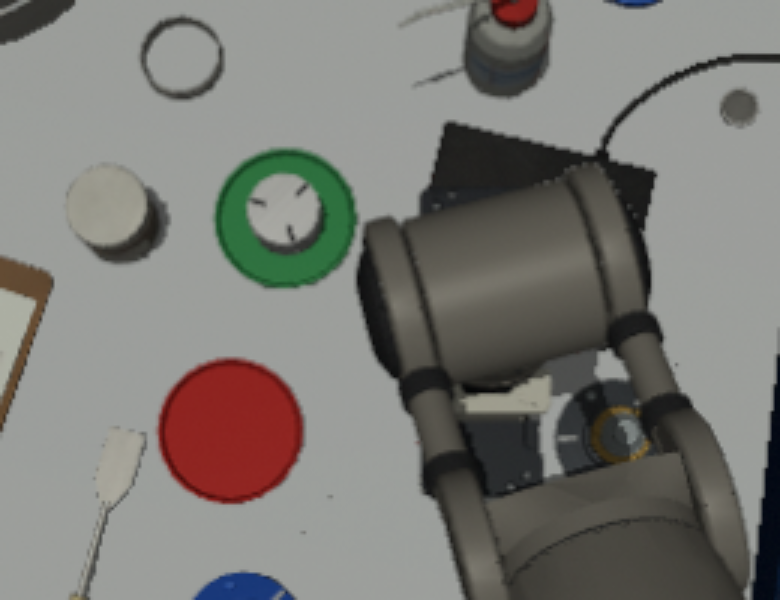

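The cap stands upright in the middle of the green tray (crop 285,212). The arm is clear and the jar and cone are where they were, so I'll hand in.

```bash
python3 -c "
from plant import bot; print(bot.close_job())"
```

```text
the job is handed in; nothing more can be done
None
```

The cap is sound: it turned fully home on the dark-footed gauge, and I set it down in the green tray and handed the job in. `close_job()` gives no verdict.

- **Screwing on:** The cap passed the height where an obstructed one would stop without meeting any resistance. It met the shoulder at TCP z = 64.0 mm, which puts its centre about 24 mm above the shoulder. I held it there with about 7 N of axial press. I then turned it until the torque about the axis rose to 0.1–0.2 N m, about 0.2 rad past first contact, and stopped. I can't read the force between cap and gauge directly; both readings suggest it is snug and well short of forcing.
- **Setting down:** I unscrewed it with only light forces, and it touched the tray floor at z = 39.1 mm before I released it.
- **Last checks:** The top camera shows the cap upright at about (589, 339) mm, against a tray centre of (591, 338). The jar and cone are within about 5 mm of their first readings, which is detector noise. The gripper is open and clear, and the clock stood at 25.6 s at the last move, before the final picture. No check failed or disagreed beyond 1–2 mm of camera calibration.

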